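# Put the last cup away and shut the carrier box

### The job

Put the yellow cup from the sloping stand away in the carrier box: set it down upright, without dropping it, nested fully into the yellow stack there. Then shut the box's lid all the way down without slamming it. Leave the stack where it stands, and leave the purple cups and the other things on the table undisturbed.

Things in the scene. Friction and masses are not known exactly. Their poses are not given: they have to be found in the camera images.
- cup: Yellow cup to put away, about 45 g, 66 mm across, 52 mm tall: foot 36 mm across, cone to 51 mm across at 32 mm up, there a shoulder, above it a straight band 66 mm outside, 60 mm inside. Nested, the shoulder rests on the rim below, 20 mm higher per cup. Origin: centre of underside; z: axis towards the mouth. It starts in the sloping stand, axis leaning 30 degrees towards the stand's front.
- cup_rim (a point): Centre of the mouth of the yellow cup to put away, on its axis at rim height, 52 mm from its underside; same axes as the cup.
- yellow_top: Upper one of the two yellow cups already nested in the carrier box (its mouth is the top of the yellow stack, 77 mm above the table); the same cup shape. Origin: centre of its underside, 25 mm above the table; z up.
- yellow_low: Lower yellow cup of that stack, standing loose on the box's floor, 5 mm above the table; the same cup shape and origin.
- purple_top: Upper one of two purple cups nested in the carrier box beside the yellow stack, axes of the stacks about 120 mm apart; the same cup shape. Leave alone.
- purple_low: Lower purple cup in the carrier box; the same cup shape. Leave alone.
- purple_cup: Purple cup in the other place of the sloping stand, 124 mm beside the yellow one; the same cup shape. Leave alone.
- stand: Fixed white sloping stand, 250 mm wide (its y) and 110 mm deep (its x), its plate rising 30 degrees towards +x and so facing the robot (-x); plate top 50 mm above the table at the middle, 20 mm at the front edge, 80 mm at the back. Two places for cups at y = -62 and +62 mm, with 6 mm high ribs around the feet. Origin: centre of its underside on the table.
- carrier: Fixed white carrier box, open-topped, outside 170 mm (its x) by 280 mm (its y) by 112 mm tall, walls and floor 5 mm thick. The yellow and purple stacks stand in it near y = -60 and +60 mm, either way round. Origin: centre of its underside on the table; the lid is hinged on its far (+x) rim.
- lid (a joint): Angle of the box's blue hinged lid (rad): 0 is fully shut, lying on the rim; it starts open between 1.5 and 1.8 (upright, 1.9 is the stop). A stiff hinge (about 0.4 N m of friction) holds the lid wherever it is left; it weighs 0.3 kg. Shutting it takes about 3 N at its edge.
- lid_hinge (a point): Middle of the lid's hinge line, on the box's far rim 112 mm above the table. Axes turn with the lid: the lid is a plate 8 mm thick that extends 170 mm from here along its -x and 140 mm to each side in y, its outer (top) face at z = +8 mm. y runs along the hinge.
- lid_handle (a point): Black knob on the lid's outer face, 28 mm across, standing 43 mm off that face, on the middle of the lid 30 mm from its free edge (140 mm from the hinge); this point is 35 mm off the face. Same axes as lid_hinge. When the lid is open the knob is on the side away from the robot.
- tape: Bystander: roll of white tape lying flat, 64 mm across, 22 mm tall; origin under its centre.
- gel: Bystander: clear bottle with a blue cap, 60 mm across, 150 mm tall, standing; origin under its centre.
- pen: Bystander: pen with a blue cap, 140 mm long, lying; origin near its middle, on the table.
- gauze: Bystander: white pack 90 x 65 x 40 mm; origin under its centre.
There are look-alikes about, which are no part of the job. Leave any green look-alike of the cup alone.

How it is judged:
By the outcome, as a careful person would: the job done as asked, in the order asked, and still so for the second after the job is handed in, with the robot touching nothing.
It also fails if it takes over 58 s, if anything falls off the work surface, if the arm or the gripper's body presses on something with over 40 N, if the wrist force passes 120 N, or if a joint passes its speed limit or range.

### The arm

A 6-joint arm with a two-finger parallel gripper is mounted at the origin on the work surface. World frame = base frame: x ahead of the robot, y to its left, z up, the work surface at z = 0. Lengths are in m, angles in degrees, forces in N, time in s.
With the tool pointing down it reaches from about 0.275 to 0.825 m from the base axis. Payload 4.9 kg.
Tool frame: the origin (TCP) lies on the centre line of the jaws, within the pads' length; the fingertips stand 22 mm ahead of it and the grasp point (between the pads) lies 3 mm ahead of it; x points along the fingers, z is the direction in which the jaws open and shut, and the axes are right-handed (so a half turn about x gives the same grasp; the last joint's range is limited). The gripper opens to 85 mm and grips with 20 to 120 N. Pads are 22 mm wide; open, the fingers measure 114 mm over their backs; the gripper's body (76 mm by 85 mm) begins 54 mm behind the grasp point. The pads swing forward as they close: fully open they stand 13 mm farther back than shut.
Start: joints at [-81.028, 18.69, -11.035, 60.275, 0, 82.311], TCP at [0.158, -0.527, 0.253] pointing down, gripper open.
Joint ranges: [-152.03, 152.03], [-55.5, 102.48], [-74.3, 77.21], [-110.64, 120.58], [-84.22, 78.4], [-180, 180]. Speed limits (degrees/s): [147.25, 147.25, 180, 180, 180, 180].

### API

Orientations are given as a 3x3 rotation matrix whose columns are the frame's x, y, z axes.
In Python, from bench import ctrl, viewer, workorder gives the robot as it stands.
- The arm moves only by the tool apply_moves, never from a script. Its argument "motion" is a list of rows, each an object of numbers: "dx", "dy", "dz": the shift along the tool's x, y, z in cm; "rx", "ry", "rz": the turn, a rotation vector about the tool's x, y, z in degrees; "fingers": the finger opening in cm, from 0 to 8.54. In form: [{"dx": .., "dy": .., "dz": .., "rx": .., "ry": .., "rz": .., "fingers": ..}, ...]. A call has 1 to 12 rows; each row is the pose to reach, as a shift and turn from the pose commanded when the call began, along the tool's axes at that moment; what a row does not reach only later rows make up. A row lasts 1/12 s, in which the tool goes at most 41.7 mm and 7.16 degrees, less where a joint would pass 70% of its speed; a pose out of reach is approached as far as the arm can. A call with a gripper value outside its range is refused whole. The fingers move at their own pace and stop on an object; "newtons" is the grip in N (left out, the last holds). Time passes only in rows, so rows that repeat a pose let the fingers close. It gives the time, the measured TCP pose, the force and the opening at its end, in the units of the state.
- ctrl.get_obs(): the state, without advancing time (a new reading comes with each control period).
- viewer.read_camera(name): name is "scene" or "top"; returns the picture (420x560x3 uint8, red, green, blue); there is no depth.
- viewer.camera_info(name): a dict with "camera_matrix" (3x3 intrinsics, pixels), "cam_to_world" (4x4, takes a point from camera to world coordinates). Camera axes: x right, y down, z forward; pixel columns grow to the right and rows downward; lengths in m; the calibration is good to about 2 mm. A picture is of the moment at which its call begins. camera_info takes no time and is no camera call.
- workorder.job_done(): hands the job in, once; it reports no verdict.
The state is a dict: "time_s": time; "joint_pos": joint angles; "qd": joint speeds; "joint_efforts": joint torques, N m; "eef_pos": TCP position; "tcp_rot": TCP orientation; "force": force on the tool from outside, world axes, zero at the start; "moment": the same for the moment, N m; "grip_width": finger opening in m.
Only numpy, scipy, OpenCV 4.12 (cv2) and the standard library are available. Lean on these libraries where they do the work, as an engineer would, in place of code of your own. Each camera call takes 0.05 s, during which the arm holds its last target. There are 200 camera calls.

## Working session

There is one attempt and no reset: what is moved stays moved. The work goes in short steps, Python scripts to look and compute and a tool call to move; the robot and the scene stay as the last step left them, time stands still between calls to the robot, and variables do not carry over. Pictures are saved under pics/ and viewed, about 8 in all and at most 12, crops included, and the job is handed in when it is done.

Besides the shell and the picture viewer there is one more tool, called after "Call:" as a command line: name --argument value ..., lists and objects as JSON in quotes. apply_moves: Moves the arm, as the interface text tells. Its arguments: {"type":"object","properties":{"motion":{"type":"array"},"newtons":{"type":"number"}},"required":["motion"]}

```bash
ls; mkdir -p pics
python3 - <<'E'
from bench import ctrl, viewer
import cv2,numpy as np
np.set_printoptions(precision=4,suppress=True)
for n in("scene","top"):
    im=viewer.read_camera(n); cv2.imwrite(f"pics/{n}0.png",im[:,:,::-1]); i=viewer.camera_info(n); print(i["camera_matrix"],i["cam_to_world"])
print(ctrl.get_obs())
E
```

```text
pics
[[414.1376   0.     290.6992]
 [  0.     414.1376 205.5444]
 [  0.       0.       1.    ]] [[ 0.9989 -0.0406  0.022   0.4745]
 [-0.0456 -0.79    0.6115 -0.6045]
 [-0.0075 -0.6118 -0.791   0.9025]
 [ 0.      0.      0.      1.    ]]
[[465.9432   0.     281.5445]
 [  0.     465.9432 214.1721]
 [  0.       0.       1.    ]] [[-0.0252 -0.9914  0.1285  0.3822]
 [-0.9994  0.0221 -0.0249  0.0314]
 [ 0.0218 -0.1291 -0.9914  1.17  ]
 [ 0.      0.      0.      1.    ]]
{'time_s': 0.1, 'joint_pos': array([-81.027 ,  18.7283, -11.0846,  60.276 ,   0.0009,  82.3111]), 'qd': array([-0.004 , -0.052 ,  0.1474, -0.0419, -0.0154, -0.0693]), 'joint_efforts': array([  0.0012, -44.4238,  26.3038,   0.0079,  -0.    ,   0.    ]), 'eef_pos': array([ 0.1576, -0.5264,  0.2526]), 'tcp_rot': array([[-0.0002,  0.958 ,  0.2867],
       [ 0.0015,  0.2867, -0.958 ],
       [-1.    ,  0.0002, -0.0015]]), 'force': array([-0.525 ,  0.9114,  1.4291]), 'moment': array([0.0283, 0.0316, 0.0218]), 'grip_width': 0.0855216565865357}
```

View pics/scene0.png

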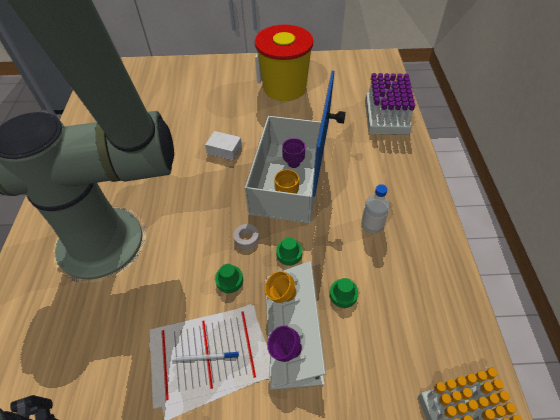

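View pics/top0.png

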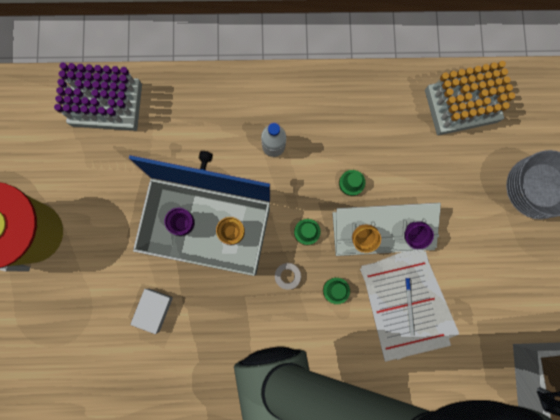

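The scene view shows the yellow cup in the stand at (280,287) and the box's yellow stack at (287,182). In the top view these are at (366,238) and (230,231).
Look-alikes:
- Green upside-down cups at top-view (307,231), (352,182) and (337,291).
- The purple cup in the stand at (418,235).
- Yellow stack cups at (230,231).
- Orange tube caps at (475,92).

I choose (366,238): yellow, in the stand, mouth open. Next is one close crop to check it.

```bash
cat > h.py <<'E'
import cv2,numpy as np
from bench import ctrl,viewer
np.set_printoptions(precision=4,suppress=True)
def info(n):
    i=viewer.camera_info(n); return np.array(i["camera_matrix"]),np.array(i["cam_to_world"])
def ray(n,uv):
    K,T=info(n); d=T[:3,:3]@np.linalg.solve(K,[*uv,1]); return T[:3,3],d/np.linalg.norm(d)
def plane(n,uv,z):
    o,d=ray(n,uv); return o+d*(z-o[2])/d[2]
def tri(a,b):
    (o,d),(p,e)=ray("scene",a),ray("top",b)
    s=np.linalg.lstsq(np.c_[d,-e],p-o,rcond=None)[0]; A,B=o+d*s[0],p+e*s[1]
    return (A+B)/2,np.linalg.norm(A-B)
def proj(n,P):
    K,T=info(n); c=np.linalg.inv(T)@np.r_[P,1]; u=K@c[:3]; return u[:2]/u[2]
E
python3 - <<'E'
from h import *
out=[]
for n,(x,y,w,h) in {"scene":(235,230,110,165),"top":(120,145,160,130)}.items(): pass
S=cv2.imread("pics/scene0.png");T=cv2.imread("pics/top0.png")
a=cv2.resize(T[190:265,325:450],None,fx=6,fy=6,interpolation=cv2.INTER_CUBIC)
cv2.imwrite("pics/c1.png",a)
a=cv2.resize(S[255:395,250:350],None,fx=4.2,fy=4.2,interpolation=cv2.INTER_CUBIC);b=cv2.resize(T[145:285,125:275],None,fx=2.4,fy=2.4,interpolation=cv2.INTER_CUBIC)
c=np.zeros((588,785,3),np.uint8);c[:a.shape[0],:a.shape[1]]=a;c[:b.shape[0],425:425+b.shape[1]]=b
cv2.imwrite("pics/c2.png",c)
for n,I in(("scene",S),("top",T)):
    hsv=cv2.cvtColor(I,cv2.COLOR_BGR2HSV)
    for nm,lo,hi in(("y",(14,170,60),(28,255,255)),("p",(125,90,30),(155,255,255)),("b",(105,120,40),(120,255,255))):
        m=cv2.inRange(hsv,lo,hi);m=cv2.morphologyEx(m,cv2.MORPH_CLOSE,np.ones((3,3)))
        k,_,st,ce=cv2.connectedComponentsWithStats(m)
        for i in range(1,k):
            if st[i,4]>120: print(n,nm,st[i],ce[i])
    W=cv2.inRange(hsv,(0,0,150),(180,45,255))
    for c in cv2.findContours(W,0,2)[0]:
        if cv2.contourArea(c)>1500: print(n,"white",cv2.approxPolyDP(c,5,True)[:,0].tolist())
E
```

```text
scene y [273  32  22  13 237] [283.481   38.1181]
scene y [ 258   50   53   51 1855] [284.4426  76.5736]
scene y [275 170  24  23 474] [286.7996 181.1266]
scene y [264 271  32  32 767] [279.9544 286.8644]
scene y [ 434  368   89   52 2344] [476.3217 396.5943]
scene p [ 372   73   43   37 1351] [392.5574  91.003 ]
scene p [282 138  23  30 536] [293.4496 151.569 ]
scene p [268 326  34  36 936] [283.953  343.4818]
scene b [313  71  21 126 599] [322.2521 134.7295]
scene white [[514, 365], [532, 417], [559, 416], [545, 365]]
scene white [[253, 305], [185, 321], [182, 341], [180, 335], [172, 350], [165, 419], [270, 375], [274, 359], [269, 363]]
scene white [[310, 261], [284, 270], [298, 279], [300, 301], [289, 325], [304, 334], [300, 357], [306, 358], [296, 379], [325, 372]]
top y [ 441   61   74   59 2186] [478.3463  88.8875]
top y [  10  211   52   54 1178] [ 43.1163 239.7895]
top y [217 218  27  26 542] [230.1125 230.428 ]
top y [353 225  27  27 557] [366.1329 238.0305]
top p [  55   63   73   53 2749] [91.303  88.0076]
top p [164 208  30  28 624] [178.5465 221.2404]
top p [405 222  29  27 605] [418.5157 234.7983]
top b [ 130  156  139   45 2210] [203.4493 178.6244]
top white [[362, 266], [377, 329], [401, 336], [458, 334], [425, 250], [399, 251], [410, 248], [395, 242], [396, 254]]
top white [[440, 204], [337, 209], [336, 254], [354, 248], [339, 240], [353, 221], [372, 220], [390, 232], [403, 218], [423, 217], [436, 226]]
top white [[195, 197], [192, 211], [260, 220], [260, 242], [229, 246], [216, 236], [187, 236], [183, 251], [252, 265], [254, 271], [268, 203], [265, 212]]
```

View pics/c1.png

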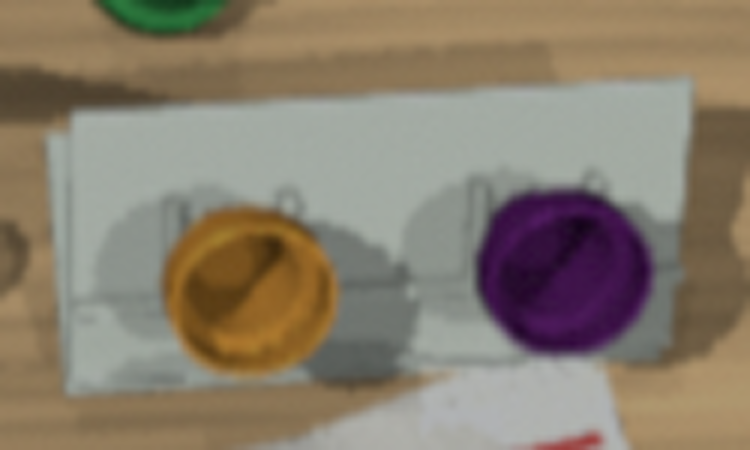

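View pics/c2.png

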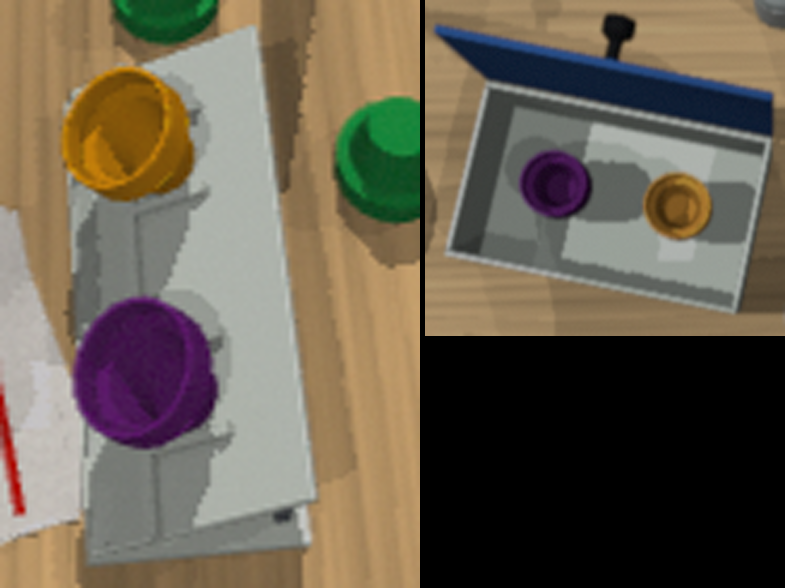

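The crop confirms it: the cup at c1 (250,290) is yellow, mouth up, leaning towards the robot in the stand's left place. The box holds purple at left and yellow at right. Now I'll measure the poses.

```bash
cat >> h.py <<'E'
c1=lambda u,v:((u+.5)/6-.5+325,(v+.5)/6-.5+190)
ct=lambda u,v:((u-425+.5)/2.4-.5+125,(v+.5)/2.4-.5+145)
cs=lambda u,v:((u+.5)/4.2-.5+250,(v+.5)/4.2-.5+255)
E
python3 - <<'E'
from h import *
bl,br=plane("top",c1(72,112),.08),plane("top",c1(692,78),.08); fl=plane("top",c1(66,393),.02)
print("stand",bl,br,fl,np.linalg.norm(bl-br))
y=(bl-br);y[2]=0;y/=np.linalg.norm(y);x=np.array([y[1],-y[0],0])
print("depth",(bl-fl)@x,"yaw",np.degrees(np.arctan2(x[1],x[0])))
c=(bl+br)/2-.055*x; c[2]=0; print("c",c)
br2=plane("scene",cs(315,500),.08);bl2=plane("scene",cs(254,28),.08);print("scene back",bl2,br2)
ax=-.5*x+np.array([0,0,.75**.5])
for s in(1,-1):
    f=c+s*.062*y+[0,0,.05]; r=f+.052*ax
    t=np.linspace(0,2*np.pi,180); u=x*.75**.5+np.array([0,0,.5])
    P=np.concatenate([r-h*ax+.033*(np.outer(np.cos(t),u)+np.outer(np.sin(t),y)) for h in (0,.02)])
    for n in("top","scene"):
        q=np.array([proj(n,p) for p in P]); print("foot",f,"rim",r,n,"bbox",q.min(0),q.max(0))
# carrier
C=[plane("top",ct(*p),.112) for p in((487,82),(771,137),(736,311),(447,255))]
for a in C: print("car",a)
print([np.linalg.norm(C[i]-C[(i+1)%4]) for i in range(4)])
o=sum(C)/4; v=(C[0]+C[3]-C[1]-C[2]);print("centre",o,"yaw",np.degrees(np.arctan2(-v[0],v[1])))
for nm,a,b in(("y",(286.8,181.5),(230.1,230.6)),("p",(293.4,151.5),(179.2,221.6))): print(nm,plane("top",b,.077))
# lid free edge ends (inner top corners), knob
print("lid edge, if z=.28:",plane("top",ct(436,27),.28),plane("top",ct(772,93),.28))
print("knob tri",tri((341,117),(207,156)))
print("lid far/near corner tri",tri((332.5,73),(131,157)),tri((317.5,197),(270,186)))
E
```

```text
stand [ 0.5347 -0.1268  0.08  ] [ 0.5429 -0.3745  0.08  ] [ 0.4265 -0.1283  0.02  ] 0.24780617466299615
depth 0.10819923338223239 yaw 1.8951942059062834
c [ 0.4839 -0.2524  0.    ]
scene back [ 0.5341 -0.1309  0.08  ] [ 0.5435 -0.3774  0.08  ]
foot [ 0.4818 -0.1905  0.05  ] rim [ 0.4558 -0.1913  0.095 ] top bbox [350.8511 223.8984] [380.711  253.0817]
foot [ 0.4818 -0.1905  0.05  ] rim [ 0.4558 -0.1913  0.095 ] scene bbox [263.2568 269.4959] [294.0245 301.826 ]
foot [ 0.4859 -0.3144  0.05  ] rim [ 0.4599 -0.3153  0.095 ] top bbox [402.9377 220.9559] [433.5555 250.0614]
foot [ 0.4859 -0.3144  0.05  ] rim [ 0.4599 -0.3153  0.095 ] scene bbox [265.6233 324.0319] [299.2836 360.5867]
car [0.6079 0.3039 0.112 ]
car [0.5487 0.0332 0.112 ]
car [0.3844 0.0695 0.112 ]
car [0.4433 0.3394 0.112 ]
[np.float64(0.27711361204950813), np.float64(0.16827486940824868), np.float64(0.27619620783409105), np.float64(0.16838327487999327)]
centre [0.4961 0.1865 0.112 ] yaw -12.325856732495538
y [0.4877 0.1258 0.077 ]
p [0.5117 0.2449 0.077 ]
lid edge, if z=.28: [0.6183 0.3022 0.28  ] [0.5583 0.0313 0.28  ]
knob tri (array([0.6228, 0.1551, 0.2542]), np.float64(0.001477830532435078))
lid far/near corner tri (array([0.6174, 0.3002, 0.2754]), np.float64(4.520096105485123e-05)) (array([0.5736, 0.0287, 0.1166]), np.float64(0.021725771222180303))
```

```bash
cat >> h.py <<'E'
from scipy.spatial.transform import Rotation as Ro
xs=np.array([np.cos(np.radians(1.9)),np.sin(np.radians(1.9)),0]);ys=np.array([-xs[1],xs[0],0]);Z=np.array([0,0,1.])
AX=-.5*xs+.75**.5*Z; FOOT=np.array([.4825,-.192,.05])
def tool(xd,zd):
    return np.c_[xd,np.cross(zd,xd),zd]
def go(p,R,p0=None,R0=None):
    o=ctrl.get_obs(); p0=o["eef_pos"] if p0 is None else p0; R0=o["tcp_rot"] if R0 is None else R0
    print("d cm",np.round(R0.T@(p-p0)*100,2),"rot",np.round(Ro.from_matrix(R0.T@R).as_rotvec(degrees=True),2))
RG=tool(-AX,-ys)
E
python3 - <<'E'
from h import *
o=ctrl.get_obs();print(o["time_s"])
go(FOOT+.131*AX,RG)
print("stack scene", proj("scene",[.4877,.1258,.077]))
E
```

```text
0.1
d cm [  8.96  34.37 -24.38] rot [14.4  -3.95 29.83]
stack scene [285.4571 178.2923]
```

Call:
apply_moves --motion '[{"dx":3,"dy":11,"dz":-8,"rx":5,"ry":-1.3,"rz":10,"fingers":8.54},{"dx":3,"dy":11,"dz":-8,"rx":5,"ry":-1.3,"rz":10},{"dx":3,"dy":11,"dz":-8,"rx":5,"ry":-1.3,"rz":10},{"dx":6,"dy":23,"dz":-16,"rx":10,"ry":-2.6,"rz":20},{"dx":6,"dy":23,"dz":-16,"rx":10,"ry":-2.6,"rz":20},{"dx":6,"dy":23,"dz":-16,"rx":10,"ry":-2.6,"rz":20},{"dx":6,"dy":23,"dz":-16,"rx":10,"ry":-2.6,"rz":20},{"dx":8.96,"dy":34.37,"dz":-24.38,"rx":14.4,"ry":-3.95,"rz":29.83},{"dx":8.96,"dy":34.37,"dz":-24.38,"rx":14.4,"ry":-3.95,"rz":29.83},{"dx":8.96,"dy":34.37,"dz":-24.38,"rx":14.4,"ry":-3.95,"rz":29.83},{"dx":8.96,"dy":34.37,"dz":-24.38,"rx":14.4,"ry":-3.95,"rz":29.83},{"dx":8.96,"dy":34.37,"dz":-24.38,"rx":14.4,"ry":-3.95,"rz":29.83}]'

```text
invalid input at $.motion[1]: expected keys dx, dy, dz, rx, ry, rz, fingers
```

Run:
```python
from h import *
for n in("scene","top"):
    cv2.imwrite(f"pics/{n}1.png",viewer.read_camera(n)[:,:,::-1])
S=cv2.imread("pics/scene1.png");T=cv2.imread("pics/top1.png")
f=lambda I:cv2.resize(I,None,fx=3,fy=3,interpolation=cv2.INTER_CUBIC)
cv2.imwrite("pics/c3.png",np.hstack([f(S[200:380,210:340]),f(T[140:320,300:430])]))
o=ctrl.get_obs();print(o["time_s"],o["eef_pos"],o["force"]);print(o["tcp_rot"])
go(FOOT+.131*AX,RG);go(FOOT+.041*AX,RG)
```

```text
0.2 [ 0.1576 -0.5266  0.2528] [0.3609 0.3935 0.0279]
[[-0.0002  0.958   0.2867]
 [ 0.0011  0.2867 -0.958 ]
 [-1.      0.0002 -0.0011]]
d cm [  8.97  34.38 -24.4 ] rot [14.4  -3.93 29.83]
d cm [ 16.76  38.73 -23.24] rot [14.4  -3.93 29.83]
```

View pics/c3.png

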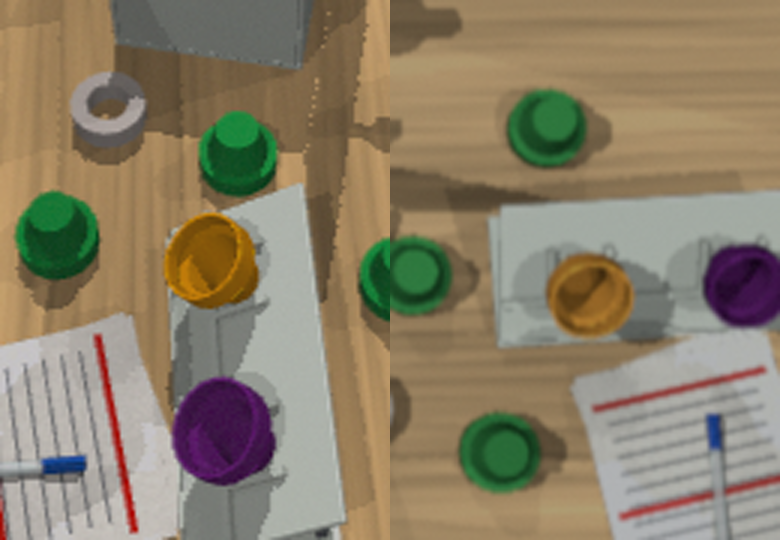

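The move was refused because every row needs all keys. The picture shows the scene unchanged: yellow cup at (210,260) in the scene panel. I'll send the move again in full.

Call:
apply_moves --motion '[{"dx":3,"dy":11.5,"dz":-8.1,"rx":5,"ry":-1.3,"rz":10,"fingers":8.54},{"dx":3,"dy":11.5,"dz":-8.1,"rx":5,"ry":-1.3,"rz":10,"fingers":8.54},{"dx":3,"dy":11.5,"dz":-8.1,"rx":5,"ry":-1.3,"rz":10,"fingers":8.54},{"dx":3,"dy":11.5,"dz":-8.1,"rx":5,"ry":-1.3,"rz":10,"fingers":8.54},{"dx":9,"dy":34.4,"dz":-24.4,"rx":14.4,"ry":-3.9,"rz":29.8,"fingers":8.54},{"dx":9,"dy":34.4,"dz":-24.4,"rx":14.4,"ry":-3.9,"rz":29.8,"fingers":8.54},{"dx":9,"dy":34.4,"dz":-24.4,"rx":14.4,"ry":-3.9,"rz":29.8,"fingers":8.54},{"dx":9,"dy":34.4,"dz":-24.4,"rx":14.4,"ry":-3.9,"rz":29.8,"fingers":8.54},{"dx":9,"dy":34.4,"dz":-24.4,"rx":14.4,"ry":-3.9,"rz":29.8,"fingers":8.54},{"dx":9,"dy":34.4,"dz":-24.4,"rx":14.4,"ry":-3.9,"rz":29.8,"fingers":8.54},{"dx":9,"dy":34.4,"dz":-24.4,"rx":14.4,"ry":-3.9,"rz":29.8,"fingers":8.54},{"dx":9,"dy":34.4,"dz":-24.4,"rx":14.4,"ry":-3.9,"rz":29.8,"fingers":8.54}]'

```text
time_s: 1.2
eef_pos: [0.4186, -0.1872, 0.1619]
tcp_rot: [[0.499, 0.865, 0.044], [0.024, 0.037, -0.999], [-0.866, 0.5, -0.003]]
force: [-0.5, 0.2, -0.6]
grip_width: 0.0856
```

Run:
```python
from h import *
for n in("scene","top"):
    cv2.imwrite(f"pics/{n}2.png",viewer.read_camera(n)[:,:,::-1])
S=cv2.imread("pics/scene2.png");T=cv2.imread("pics/top2.png")
f=lambda I:cv2.resize(I,None,fx=3,fy=3,interpolation=cv2.INTER_CUBIC)
cv2.imwrite("pics/c4.png",np.hstack([f(S[200:380,210:340]),f(T[140:320,300:430])]))
o=ctrl.get_obs();print(o["time_s"],o["eef_pos"],o["force"])
go(FOOT+.131*AX,RG);go(FOOT+.041*AX,RG)
```

```text
1.3 [ 0.4176 -0.1922  0.1628] [-0.6469  0.6867  0.4423]
d cm [-0.08 -0.02  0.19] rot [ 0.25 -0.13  0.08]
d cm [ 8.92 -0.01  0.21] rot [ 0.25 -0.13  0.08]
```

View pics/c4.png

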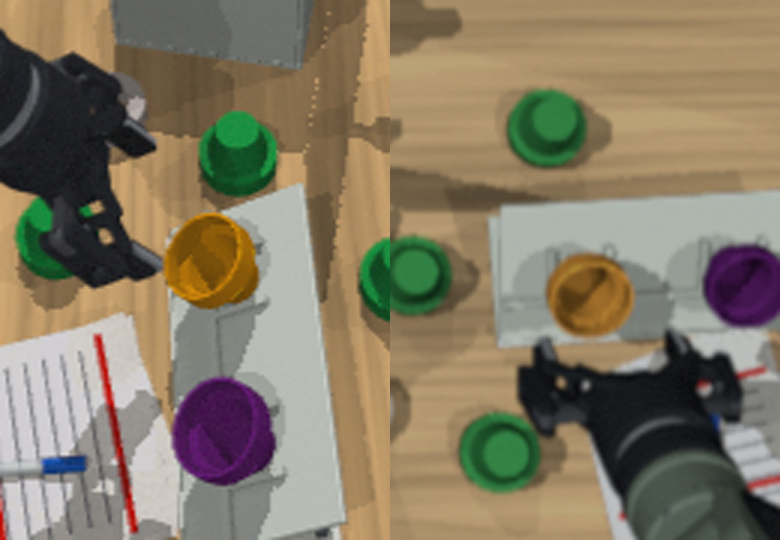

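The gripper is straddling the cup's axis: fingertips at top panel (543,345) and (675,340), with the yellow cup ahead at (590,295). Now advance and grip.

Call:
apply_moves --motion '[{"dx":2.5,"dy":0,"dz":0.1,"rx":0.2,"ry":-0.1,"rz":0,"fingers":8.54},{"dx":5,"dy":0,"dz":0.1,"rx":0.2,"ry":-0.1,"rz":0,"fingers":8.54},{"dx":7,"dy":0,"dz":0.1,"rx":0.2,"ry":-0.1,"rz":0,"fingers":8.54},{"dx":8,"dy":0,"dz":0.1,"rx":0.2,"ry":-0.1,"rz":0,"fingers":8.54},{"dx":8.9,"dy":0,"dz":0.1,"rx":0.2,"ry":-0.1,"rz":0,"fingers":8.54},{"dx":8.9,"dy":0,"dz":0.1,"rx":0.2,"ry":-0.1,"rz":0,"fingers":8.54},{"dx":8.9,"dy":0,"dz":0.1,"rx":0.2,"ry":-0.1,"rz":0,"fingers":8.54}]'

```text
time_s: 1.88
eef_pos: [0.4613, -0.1955, 0.0859]
tcp_rot: [[0.499, 0.866, 0.027], [0.013, 0.024, -1.0], [-0.867, 0.499, 0.0]]
force: [1.1, -1.2, 0.8]
grip_width: 0.0854
```

Call:
apply_moves --motion '[{"dx":0,"dy":0,"dz":0,"rx":0,"ry":0,"rz":0,"fingers":7.2},{"dx":0,"dy":0,"dz":0,"rx":0,"ry":0,"rz":0,"fingers":6.8},{"dx":0,"dy":0,"dz":0,"rx":0,"ry":0,"rz":0,"fingers":6.4},{"dx":0,"dy":0,"dz":0,"rx":0,"ry":0,"rz":0,"fingers":6.0},{"dx":0,"dy":0,"dz":0,"rx":0,"ry":0,"rz":0,"fingers":6.0},{"dx":0,"dy":0,"dz":0,"rx":0,"ry":0,"rz":0,"fingers":6.0},{"dx":0,"dy":0,"dz":0,"rx":0,"ry":0,"rz":0,"fingers":6.0},{"dx":0,"dy":0,"dz":0,"rx":0,"ry":0,"rz":0,"fingers":6.0}]' --newtons 25

```text
time_s: 2.55
eef_pos: [0.4616, -0.1946, 0.0872]
tcp_rot: [[0.5, 0.866, 0.028], [0.013, 0.025, -1.0], [-0.866, 0.5, 0.002]]
force: [-5.2, 0.3, 6.8]
grip_width: 0.0661
```

Call:
apply_moves --motion '[{"dx":-1,"dy":0,"dz":0,"rx":0,"ry":0,"rz":0,"fingers":6.0},{"dx":-3,"dy":0,"dz":0,"rx":0,"ry":0,"rz":0,"fingers":6.0},{"dx":-6,"dy":0,"dz":0,"rx":0,"ry":0,"rz":0,"fingers":6.0},{"dx":-9,"dy":0,"dz":0,"rx":0,"ry":0,"rz":0,"fingers":6.0},{"dx":-12,"dy":0,"dz":0,"rx":0,"ry":0,"rz":0,"fingers":6.0},{"dx":-15,"dy":0,"dz":0,"rx":0,"ry":0,"rz":0,"fingers":6.0},{"dx":-15,"dy":0,"dz":0,"rx":0,"ry":0,"rz":0,"fingers":6.0}]'

```text
time_s: 3.13
eef_pos: [0.3867, -0.198, 0.2211]
tcp_rot: [[0.503, 0.864, 0.027], [0.008, 0.027, -1.0], [-0.864, 0.503, 0.006]]
force: [0.6, -0.4, -0.4]
grip_width: 0.0658
```

```bash
cat >> h.py <<'E'
a=np.radians(-12.3); xb=np.array([np.cos(a),np.sin(a),0]); yb=np.array([-xb[1],xb[0],0])
RP=tool(-Z,-yb); STK=np.array([.4885,.1245,0])
E
python3 - <<'E'
from h import *
o=ctrl.get_obs();print(o["time_s"],o["eef_pos"],o["force"],o["grip_width"])
go(STK+[0,0,.24],RP)
E
```

```text
3.1333 [ 0.3867 -0.198   0.2211] [ 0.6162 -0.416  -0.4079] 0.06583189759470363
d cm [  3.75  10.62 -31.94] rot [ 13.64  -3.3  -30.11]
```

Call:
apply_moves --motion '[{"dx":1,"dy":2.5,"dz":-8,"rx":3.5,"ry":-0.8,"rz":-7.5,"fingers":6.0},{"dx":1,"dy":2.5,"dz":-8,"rx":3.5,"ry":-0.8,"rz":-7.5,"fingers":6.0},{"dx":1,"dy":2.5,"dz":-8,"rx":3.5,"ry":-0.8,"rz":-7.5,"fingers":6.0},{"dx":2,"dy":5.3,"dz":-16,"rx":7,"ry":-1.6,"rz":-15,"fingers":6.0},{"dx":2,"dy":5.3,"dz":-16,"rx":7,"ry":-1.6,"rz":-15,"fingers":6.0},{"dx":2,"dy":5.3,"dz":-16,"rx":7,"ry":-1.6,"rz":-15,"fingers":6.0},{"dx":3,"dy":8,"dz":-24,"rx":10,"ry":-2.5,"rz":-22.5,"fingers":6.0},{"dx":3,"dy":8,"dz":-24,"rx":10,"ry":-2.5,"rz":-22.5,"fingers":6.0},{"dx":3.7,"dy":10.6,"dz":-31.9,"rx":13.6,"ry":-3.3,"rz":-30.1,"fingers":6.0},{"dx":3.7,"dy":10.6,"dz":-31.9,"rx":13.6,"ry":-3.3,"rz":-30.1,"fingers":6.0},{"dx":3.7,"dy":10.6,"dz":-31.9,"rx":13.6,"ry":-3.3,"rz":-30.1,"fingers":6.0},{"dx":3.7,"dy":10.6,"dz":-31.9,"rx":13.6,"ry":-3.3,"rz":-30.1,"fingers":6.0}]'

```text
time_s: 4.13
eef_pos: [0.4684, 0.0104, 0.2353]
tcp_rot: [[0.0, 0.988, -0.157], [0.039, -0.157, -0.987], [-0.999, -0.006, -0.038]]
force: [-0.0, 0.7, -0.4]
grip_width: 0.0662
```

Call:
apply_moves --motion '[{"dx":0,"dy":0,"dz":0,"rx":0,"ry":0,"rz":0,"fingers":6.0},{"dx":0,"dy":0,"dz":0,"rx":0,"ry":0,"rz":0,"fingers":6.0}]'

```text
time_s: 4.3
eef_pos: [0.4673, 0.0108, 0.2358]
tcp_rot: [[0.001, 0.988, -0.157], [0.039, -0.157, -0.987], [-0.999, -0.006, -0.039]]
force: [-0.9, -0.0, -1.3]
grip_width: 0.0664
```

Run:
```python
from h import *
for n in("scene","top"):
    cv2.imwrite(f"pics/{n}3.png",viewer.read_camera(n)[:,:,::-1])
S=cv2.imread("pics/scene3.png");T=cv2.imread("pics/top3.png")
f=lambda I:cv2.resize(I,None,fx=3,fy=3,interpolation=cv2.INTER_CUBIC)
cv2.imwrite("pics/c5.png",np.hstack([f(S[60:240,220:350]),f(T[130:310,160:290])]))
o=ctrl.get_obs();print(o["time_s"],o["eef_pos"],o["force"],o["grip_width"])
print(o["tcp_rot"])
go(STK+[0,0,.24],RP)
```

```text
4.4 [0.4674 0.0109 0.236 ] [-0.6628  0.6294 -0.2712] 0.06612757905571118
[[ 0.0007  0.9876 -0.1568]
 [ 0.0391 -0.1567 -0.9869]
 [-0.9992 -0.0055 -0.0387]]
d cm [  0.04   0.3  -11.56] rot [ 3.28 -2.21  0.38]
```

View pics/c5.png

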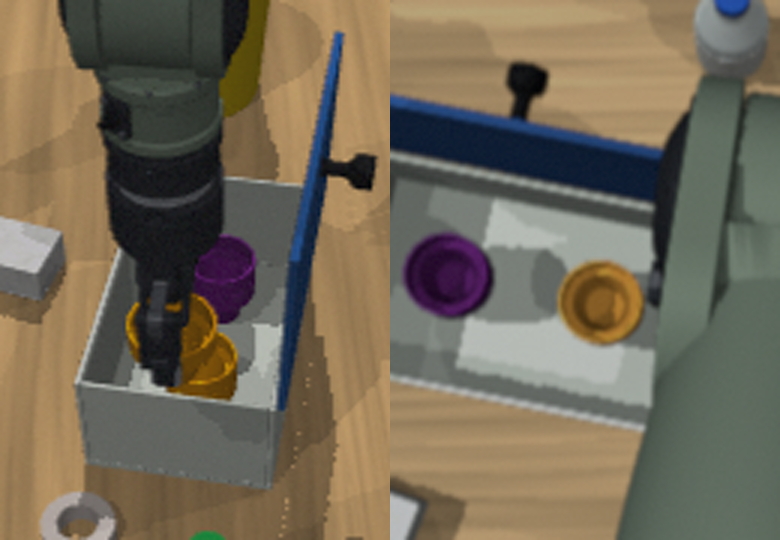

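The arm stopped 11.6 cm short because of the row limits. The cup hangs upright at scene panel (172,325) in front of the stack at (205,365), and the lid is clear. Continue to above the stack.

Call:
apply_moves --motion '[{"dx":0,"dy":0.1,"dz":-3,"rx":1,"ry":-0.7,"rz":0.1,"fingers":6.0},{"dx":0,"dy":0.2,"dz":-6,"rx":2,"ry":-1.3,"rz":0.2,"fingers":6.0},{"dx":0,"dy":0.3,"dz":-9,"rx":3.3,"ry":-2.2,"rz":0.4,"fingers":6.0},{"dx":0,"dy":0.3,"dz":-11.6,"rx":3.3,"ry":-2.2,"rz":0.4,"fingers":6.0},{"dx":0,"dy":0.3,"dz":-11.6,"rx":3.3,"ry":-2.2,"rz":0.4,"fingers":6.0},{"dx":0,"dy":0.3,"dz":-11.6,"rx":3.3,"ry":-2.2,"rz":0.4,"fingers":6.0},{"dx":0,"dy":0.3,"dz":-11.6,"rx":3.3,"ry":-2.2,"rz":0.4,"fingers":6.0}]'

```text
time_s: 4.98
eef_pos: [0.4702, 0.007, 0.24]
tcp_rot: [[0.004, 0.987, -0.161], [0.033, -0.161, -0.986], [-0.999, -0.001, -0.033]]
force: [-0.0, -0.2, -0.1]
grip_width: 0.0661
```

Run:
```python
from h import *
for n in("scene","top"):
    cv2.imwrite(f"pics/{n}4.png",viewer.read_camera(n)[:,:,::-1])
S=cv2.imread("pics/scene4.png");T=cv2.imread("pics/top4.png")
f=lambda I:cv2.resize(I,None,fx=3,fy=3,interpolation=cv2.INTER_CUBIC)
cv2.imwrite("pics/c6.png",np.hstack([f(S[60:240,220:350]),f(T[130:310,160:290])]))
o=ctrl.get_obs();print(o["time_s"],o["eef_pos"],o["force"],o["grip_width"])
print(o["tcp_rot"])
go(STK+[0,0,.24],RP); go(STK+[0,0,.088],RP)
```

```text
5.0833 [0.4702 0.0071 0.2399] [-0.6158  0.4213 -0.5796] 0.06635723783020901
[[ 0.004   0.987  -0.1605]
 [ 0.033  -0.1605 -0.9865]
 [-0.9994 -0.0013 -0.0332]]
d cm [  0.39  -0.08 -11.87] rot [ 3.06 -1.9   0.13]
d cm [ 15.58  -0.06 -11.37] rot [ 3.06 -1.9   0.13]
```

View pics/c6.png

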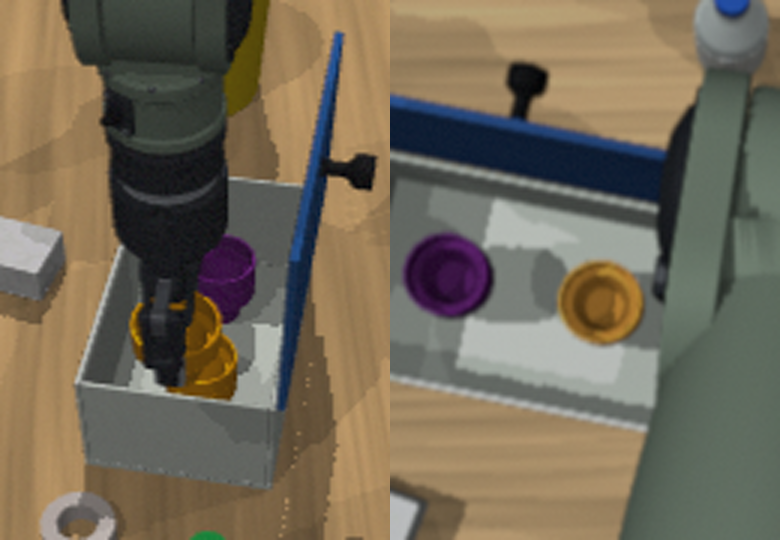

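It stopped at the same place: cup at (175,330), stack untouched. I suspect a joint limit.

Run:
```python
from h import *
o=ctrl.get_obs();print(o["joint_pos"],o["qd"],o["joint_efforts"])
```

```text
[ -9.2914  10.7609 -23.7981  55.5199   1.9048 179.9447] [ 0.1635  0.021   0.0273 -0.0045  0.0156 -0.0506] [ -0.0542 -36.1155  25.5161   0.0213   0.1045  -0.    ]
```

Joint 6 is at its 180° limit. I'll turn the grasp about a quarter turn (jaws along box x, still clear of the walls), which brings it back in range.

```bash
sed -i 's/RP=tool(-Z,-yb)/RP=tool(-Z,xb)/' h.py
python3 - <<'E'
from h import *
go(STK+[0,0,.24],RP)
E
```

```text
d cm [  0.39  -0.08 -11.87] rot [-86.93  -1.58  -1.38]
```

Call:
apply_moves --motion '[{"dx":0,"dy":0,"dz":0,"rx":-7,"ry":0,"rz":0,"fingers":6.0},{"dx":0,"dy":0,"dz":0,"rx":-14,"ry":0,"rz":0,"fingers":6.0},{"dx":0,"dy":0,"dz":-1,"rx":-21,"ry":0,"rz":0,"fingers":6.0},{"dx":0,"dy":0,"dz":-2,"rx":-28,"ry":-0.5,"rz":-0.5,"fingers":6.0},{"dx":0,"dy":0,"dz":-3,"rx":-35,"ry":-0.6,"rz":-0.6,"fingers":6.0},{"dx":0,"dy":0,"dz":-4,"rx":-42,"ry":-0.8,"rz":-0.7,"fingers":6.0},{"dx":0,"dy":0,"dz":-5.5,"rx":-49,"ry":-0.9,"rz":-0.8,"fingers":6.0},{"dx":0,"dy":0,"dz":-7,"rx":-56,"ry":-1,"rz":-0.9,"fingers":6.0},{"dx":0.1,"dy":0,"dz":-8.5,"rx":-63,"ry":-1.1,"rz":-1,"fingers":6.0},{"dx":0.2,"dy":0,"dz":-10,"rx":-70,"ry":-1.3,"rz":-1.1,"fingers":6.0},{"dx":0.3,"dy":0,"dz":-11,"rx":-77,"ry":-1.4,"rz":-1.2,"fingers":6.0},{"dx":0.4,"dy":-0.1,"dz":-11.9,"rx":-84,"ry":-1.5,"rz":-1.3,"fingers":6.0}]'

```text
time_s: 6.08
eef_pos: [0.4886, 0.1258, 0.2398]
tcp_rot: [[-0.0, 0.256, 0.967], [0.002, 0.967, -0.256], [-1.0, 0.002, -0.001]]
force: [-0.1, 0.9, -0.6]
grip_width: 0.066
```

Run:
```python
from h import *
o=ctrl.get_obs();print(o["time_s"],o["eef_pos"],o["force"],o["grip_width"],o["joint_pos"])
go(STK+[0,0,.24],RP)
```

```text
6.0833 [0.4886 0.1258 0.2398] [-0.0587  0.8623 -0.5556] 0.06603076249991933 [  6.0009  14.4589 -18.9707  56.5717   0.0969 110.8245]
d cm [-0.02 -0.13  0.03] rot [-2.52 -0.03 -0.09]
```

Call:
apply_moves --motion '[{"dx":2,"dy":-0.05,"dz":0,"rx":-2.5,"ry":0,"rz":0,"fingers":6.0},{"dx":4,"dy":-0.1,"dz":0,"rx":-2.5,"ry":0,"rz":0,"fingers":6.0},{"dx":6,"dy":-0.13,"dz":0,"rx":-2.5,"ry":0,"rz":0,"fingers":6.0},{"dx":8,"dy":-0.13,"dz":0,"rx":-2.5,"ry":0,"rz":0,"fingers":6.0},{"dx":9,"dy":-0.13,"dz":0,"rx":-2.5,"ry":0,"rz":0,"fingers":6.0},{"dx":9,"dy":-0.13,"dz":0,"rx":-2.5,"ry":0,"rz":0,"fingers":6.0},{"dx":9,"dy":-0.13,"dz":0,"rx":-2.5,"ry":0,"rz":0,"fingers":6.0}]'

```text
time_s: 6.67
eef_pos: [0.4879, 0.1238, 0.1499]
tcp_rot: [[-0.001, 0.22, 0.975], [0.002, 0.975, -0.22], [-1.0, 0.001, -0.002]]
force: [0.4, -0.2, -0.0]
grip_width: 0.0663
```

Run:
```python
from h import *
for n in("scene","top"):
    cv2.imwrite(f"pics/{n}5.png",viewer.read_camera(n)[:,:,::-1])
S=cv2.imread("pics/scene5.png");T=cv2.imread("pics/top5.png")
f=lambda I,k:cv2.resize(I,None,fx=k,fy=k,interpolation=cv2.INTER_CUBIC)
cv2.imwrite("pics/c7.png",np.hstack([f(S[130:220,245:325],6),f(T[190:280,190:240],6)]))
o=ctrl.get_obs();p=o["eef_pos"];print(o["time_s"],p,o["force"],o["grip_width"])
go(STK+[0,0,.15],RP)
h=.043; t=np.linspace(0,6.28,200)
def ring(c,r): 
    q=np.array([proj("scene",c+r*np.array([np.cos(a),np.sin(a),0])) for a in t]); q=(q-[245,130]+.5)*6-.5; return q.min(0),q.max(0)
foot=p-[0,0,h]
print("held rim",ring(foot+[0,0,.052],.033),"shoulder",ring(foot+[0,0,.032],.033),"foot",ring(foot,.018));print("stack rim",ring(STK+[0,0,.077],.033))
```

```text
6.7667 [0.4889 0.1239 0.151 ] [ 0.7116  0.3095 -0.6136] 0.06622899679989142
d cm [ 0.1   0.05 -0.05] rot [-0.41  0.06 -0.12]
held rim (array([165.4392, 106.9886]), array([324.2186, 221.168 ])) shoulder (array([167.4732, 140.5925]), array([323.8567, 254.3349])) foot (array([205.3127, 217.2804]), array([288.5871, 278.8977]))
stack rim (array([172.5441, 239.3424]), array([321.7816, 351.4882]))
```

View pics/c7.png

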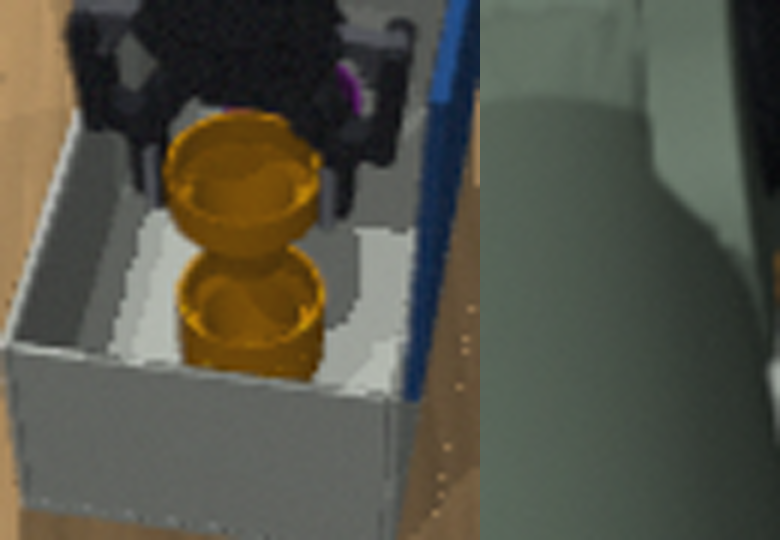

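The held cup, at (244,170), hangs level and almost over the stack at (252,300). The stack sits slightly right of the prediction, so I'll check column and row profiles to get the offset.

Run:
```python
from h import *
for nm in("scene0","scene5"):
    S=cv2.imread(f"pics/{nm}.png").astype(int)
    print(nm,"col 285-287 R rows145-196:",S[145:196,285:288,2].mean(1).astype(int))
S=cv2.imread("pics/scene5.png"); hsv=cv2.cvtColor(S,cv2.COLOR_BGR2HSV)
m=cv2.inRange(hsv,(10,120,40),(30,255,255))
for r in list(range(150,194,2)):
    c=np.where(m[r,255:310])[0]+255
    if len(c): print(r,c.min(),c.max(),end=" | ")
h=.043
for y in (.033,-.033,.030,-.030): 
    print(y,"held",proj("scene",np.array([.4889,.1239+y,.151-h+.052])),"stack",proj("scene",STK+[0,y,.077]))
print("stack foot line bottom of band", proj("scene",STK+[0,-.033,.057]),proj("scene",np.array([.4889,.1239-.033,.151-h+.032])))
```

```text
scene0 col 285-287 R rows145-196: [ 59  60  60  50  59  58  66  66  50  46  45  47  46  46  46  48  54  79
  91  90  99  99  99  99 141 113 102 102 102 110 110 112 111 109 110 110
 112 109 122 127 131 137 190 119 114 114 113 158 155 104 103]
scene5 col 285-287 R rows145-196: [ 20  22  24  99 111  97  97  97  93 104 104 104 104 104 115 121 121 121
 122 121 120 123 121 107 107 107 106 103  87  86  88  96 108 111 113 115
 119 120 120 120 124 129 135 110 107 108 107 103 127  98  96]
150 277 292 | 152 274 293 | 154 273 296 | 156 272 298 | 158 272 297 | 160 272 297 | 162 272 297 | 164 273 297 | 166 274 297 | 168 275 295 | 170 278 293 | 172 278 295 | 174 276 297 | 176 275 298 | 178 274 298 | 180 275 298 | 182 275 298 | 184 275 298 | 186 275 298 | 188 276 298 | 190 276 297 | 192 288 296 | 0.033 held [284.8942 147.4379] stack [285.3088 169.4861]
-0.033 held [285.8934 166.4419] stack [286.2624 188.1521]
0.03 held [284.9379 148.27  ] stack [285.3507 170.3053]
-0.03 held [285.8463 165.5453] stack [286.2175 187.2734]
stack foot line bottom of band [286.3832 193.0328] [286.0277 171.9697]
```

Call:
apply_moves --motion '[{"dx":0,"dy":0.3,"dz":0.1,"rx":-0.4,"ry":0,"rz":0,"fingers":6.0},{"dx":1.5,"dy":0.3,"dz":0.1,"rx":-0.4,"ry":0,"rz":0,"fingers":6.0},{"dx":3,"dy":0.3,"dz":0.1,"rx":-0.4,"ry":0,"rz":0,"fingers":6.0},{"dx":4,"dy":0.3,"dz":0.1,"rx":-0.4,"ry":0,"rz":0,"fingers":6.0},{"dx":5,"dy":0.3,"dz":0.1,"rx":-0.4,"ry":0,"rz":0,"fingers":6.0},{"dx":5,"dy":0.3,"dz":0.1,"rx":-0.4,"ry":0,"rz":0,"fingers":6.0},{"dx":5,"dy":0.3,"dz":0.1,"rx":-0.4,"ry":0,"rz":0,"fingers":6.0},{"dx":5,"dy":0.3,"dz":0.1,"rx":-0.4,"ry":0,"rz":0,"fingers":6.0}]'

```text
time_s: 7.43
eef_pos: [0.4901, 0.1266, 0.1004]
tcp_rot: [[0.0, 0.213, 0.977], [0.002, 0.977, -0.213], [-1.0, 0.002, 0.0]]
force: [-0.7, -0.4, 0.6]
grip_width: 0.0662
```

Run:
```python
from h import *
o=ctrl.get_obs();p=o["eef_pos"];print(o["time_s"],p,o["force"],o["moment"])
S0=cv2.imread("pics/scene0.png")
S=viewer.read_camera("scene")[:,:,::-1];cv2.imwrite("pics/scene6.png",S)
cv2.imwrite("pics/c8.png",np.hstack([cv2.resize(I[150:215,255:320],None,fx=6,fy=6,interpolation=cv2.INTER_CUBIC) for I in(S0,S)]))
```

```text
7.4333 [0.4901 0.1266 0.1004] [-0.6788 -0.3605  0.6036] [-0.0357  0.0306  0.0078]
```

View pics/c8.png

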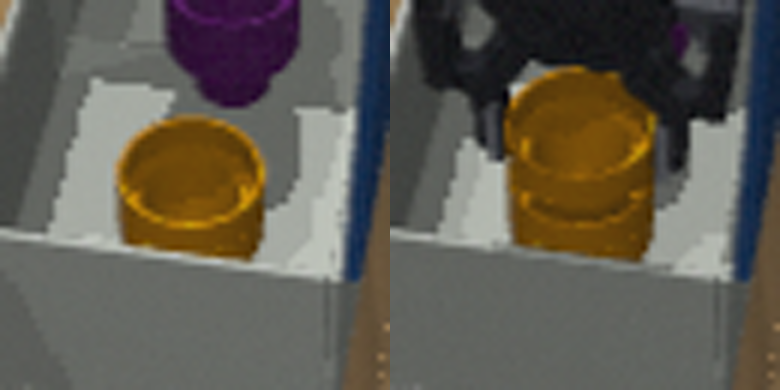

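The held cup, (505..657), now lines up with the stack (508..655 in the same frame) and is entering it with no contact force. Lower it gently.

Call:
apply_moves --motion '[{"dx":0.2,"dy":0,"dz":0,"rx":0,"ry":0,"rz":0,"fingers":6.0},{"dx":0.4,"dy":0,"dz":0,"rx":0,"ry":0,"rz":0,"fingers":6.0},{"dx":0.6,"dy":0,"dz":0,"rx":0,"ry":0,"rz":0,"fingers":6.0},{"dx":0.8,"dy":0,"dz":0,"rx":0,"ry":0,"rz":0,"fingers":6.0},{"dx":0.8,"dy":0,"dz":0,"rx":0,"ry":0,"rz":0,"fingers":6.0}]'

```text
time_s: 7.9
eef_pos: [0.4893, 0.1266, 0.0915]
tcp_rot: [[-0.001, 0.213, 0.977], [0.002, 0.977, -0.213], [-1.0, 0.001, -0.001]]
force: [0.8, -0.1, 0.4]
grip_width: 0.0658
```

Call:
apply_moves --motion '[{"dx":0.1,"dy":0,"dz":0,"rx":0,"ry":0,"rz":0,"fingers":6.0},{"dx":0.2,"dy":0,"dz":0,"rx":0,"ry":0,"rz":0,"fingers":6.0},{"dx":0.2,"dy":0,"dz":0,"rx":0,"ry":0,"rz":0,"fingers":6.0}]'

```text
time_s: 8.15
eef_pos: [0.4895, 0.1266, 0.0897]
tcp_rot: [[-0.001, 0.213, 0.977], [0.002, 0.977, -0.213], [-1.0, 0.001, -0.001]]
force: [-0.4, -0.5, -1.0]
grip_width: 0.0662
```

Call:
apply_moves --motion '[{"dx":0.1,"dy":0,"dz":0,"rx":0,"ry":0,"rz":0,"fingers":6.0},{"dx":0.15,"dy":0,"dz":0,"rx":0,"ry":0,"rz":0,"fingers":6.0},{"dx":0.15,"dy":0,"dz":0,"rx":0,"ry":0,"rz":0,"fingers":6.0}]'

```text
time_s: 8.4
eef_pos: [0.49, 0.1266, 0.0887]
tcp_rot: [[0.0, 0.213, 0.977], [0.002, 0.977, -0.213], [-1.0, 0.002, 0.0]]
force: [0.1, -0.4, 0.9]
grip_width: 0.0662
```

Call:
apply_moves --motion '[{"dx":0.05,"dy":0,"dz":0,"rx":0,"ry":0,"rz":0,"fingers":6.0},{"dx":0.1,"dy":0,"dz":0,"rx":0,"ry":0,"rz":0,"fingers":6.0},{"dx":0.1,"dy":0,"dz":0,"rx":0,"ry":0,"rz":0,"fingers":6.0}]'

```text
time_s: 8.65
eef_pos: [0.4902, 0.1267, 0.0885]
tcp_rot: [[0.001, 0.213, 0.977], [0.002, 0.977, -0.213], [-1.0, 0.002, 0.001]]
force: [-2.0, -0.3, 9.1]
grip_width: 0.0662
```

Call:
apply_moves --motion '[{"dx":0.05,"dy":0,"dz":0,"rx":0,"ry":0,"rz":0,"fingers":6.0},{"dx":0.1,"dy":0,"dz":0,"rx":0,"ry":0,"rz":0,"fingers":6.0},{"dx":0.1,"dy":0,"dz":0,"rx":0,"ry":0,"rz":0,"fingers":6.0}]'

```text
time_s: 8.9
eef_pos: [0.4903, 0.1268, 0.0883]
tcp_rot: [[0.002, 0.213, 0.977], [0.002, 0.977, -0.213], [-1.0, 0.002, 0.001]]
force: [-4.3, 0.3, 16.5]
grip_width: 0.0663
```

There is firm contact at TCP height 88.5 mm. That puts the foot at 45 mm, as it should be when nested. I'll ease off and open slowly.

Call:
apply_moves --motion '[{"dx":-0.15,"dy":0,"dz":0,"rx":0,"ry":0,"rz":0,"fingers":6.0},{"dx":-0.15,"dy":0,"dz":0,"rx":0,"ry":0,"rz":0,"fingers":6.6},{"dx":-0.15,"dy":0,"dz":0,"rx":0,"ry":0,"rz":0,"fingers":6.8},{"dx":-0.15,"dy":0,"dz":0,"rx":0,"ry":0,"rz":0,"fingers":7.2},{"dx":-0.15,"dy":0,"dz":0,"rx":0,"ry":0,"rz":0,"fingers":7.8},{"dx":-0.15,"dy":0,"dz":0,"rx":0,"ry":0,"rz":0,"fingers":8.54},{"dx":-0.15,"dy":0,"dz":0,"rx":0,"ry":0,"rz":0,"fingers":8.54},{"dx":-0.15,"dy":0,"dz":0,"rx":0,"ry":0,"rz":0,"fingers":8.54}]'

```text
time_s: 9.57
eef_pos: [0.4895, 0.1266, 0.0877]
tcp_rot: [[-0.001, 0.213, 0.977], [0.002, 0.977, -0.213], [-1.0, 0.001, -0.001]]
force: [1.1, 0.7, -0.1]
grip_width: 0.0851
```

Call:
apply_moves --motion '[{"dx":-0.5,"dy":0,"dz":0,"rx":0,"ry":0,"rz":0,"fingers":8.54},{"dx":-1.5,"dy":0,"dz":0,"rx":0,"ry":0,"rz":0,"fingers":8.54},{"dx":-3,"dy":0,"dz":0,"rx":0,"ry":0,"rz":0,"fingers":8.54},{"dx":-5,"dy":0,"dz":0,"rx":0,"ry":0,"rz":0,"fingers":8.54},{"dx":-8,"dy":0,"dz":0,"rx":0,"ry":0,"rz":0,"fingers":8.54},{"dx":-12,"dy":0,"dz":0,"rx":0,"ry":0,"rz":0,"fingers":8.54},{"dx":-16,"dy":0,"dz":0,"rx":0,"ry":0,"rz":0,"fingers":8.54},{"dx":-20,"dy":0,"dz":0,"rx":0,"ry":0,"rz":0,"fingers":8.54},{"dx":-23,"dy":0,"dz":0,"rx":0,"ry":0,"rz":0,"fingers":8.54},{"dx":-23,"dy":0,"dz":0,"rx":0,"ry":0,"rz":0,"fingers":8.54},{"dx":-23,"dy":0,"dz":0,"rx":0,"ry":0,"rz":0,"fingers":8.54}]'

```text
time_s: 10.48
eef_pos: [0.4908, 0.1264, 0.3208]
tcp_rot: [[0.005, 0.213, 0.977], [0.002, 0.977, -0.213], [-1.0, 0.003, 0.005]]
force: [1.0, -0.1, -0.7]
grip_width: 0.0849
```

```bash
cat >> h.py <<'E'
B=np.array([.5682,.1103,.112])
def lidtcp(th,r=.15,w=.015):
    t=np.radians(th); s=-r*np.cos(t)+.008*np.sin(t)+w; z=r*np.sin(t)+.008*np.cos(t)+.022
    return B+s*xb+z*Z
E
python3 - <<'E'
from h import *
S=viewer.read_camera("scene")[:,:,::-1];cv2.imwrite("pics/scene7.png",S)
T=viewer.read_camera("top")[:,:,::-1];cv2.imwrite("pics/top7.png",T)
f=lambda I,k:cv2.resize(I,None,fx=k,fy=k,interpolation=cv2.INTER_CUBIC)
cv2.imwrite("pics/c9.png",np.hstack([f(S[60:240,220:350],3),f(T[130:310,160:290],3)]))
hsv=cv2.cvtColor(S,cv2.COLOR_BGR2HSV);m=cv2.inRange(hsv,(10,120,40),(30,255,255))[150:200,260:310]
ys,xs_=np.where(m);print("yellow bbox",xs_.min()+260,xs_.max()+260,ys.min()+150,ys.max()+150)
c=np.array([.490,.1265,.097]);t=np.linspace(0,6.28,99);q=np.array([proj("scene",c+.033*np.array([np.cos(a),np.sin(a),0])) for a in t]);print(q.min(0),q.max(0))
print("col",S[155:195,286,2])
print("gel cap",plane("top",(274,129),.15))
o=ctrl.get_obs();print(o["time_s"],o["eef_pos"],o["joint_pos"])
go(lidtcp(93)+.035*xb,RP)
E
```

```text
yellow bbox 274 298 164 192
[273.59   163.7972] [298.7949 182.5258]
col [ 51  48  51  50  52  50  51  89 112 166 103 106 106 108 127 129 124 119
 118 119 118 119 118 120 118 122 128 176 114 106 109 107 111 106 107 107
 108 148 146  99]
gel cap [0.709  0.0179 0.15  ]
10.5833 [0.4891 0.1262 0.3176] [  6.0354  11.8561 -10.7497  67.4407   0.0969 108.3472]
d cm [ 3.41  0.13 14.65] rot [-0.01 -0.07 -0.08]
```

View pics/c9.png

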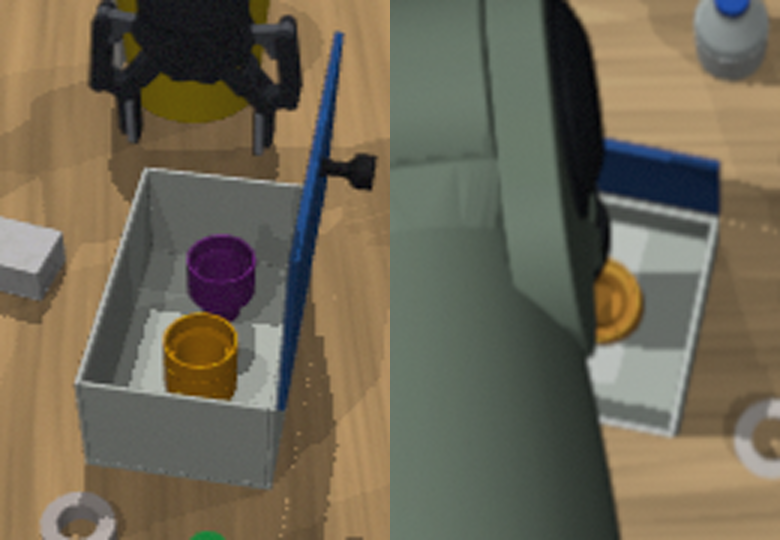

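The yellow cup is fully nested: the rim bbox 274..298, top row 163, matches the prediction for a 97 mm rim. The purple stack is undisturbed and the gripper is clear at (195,90). Next I close the fingers, rise, and cross behind the lid.

Call:
apply_moves --motion '[{"dx":-3.5,"dy":0,"dz":0,"rx":0,"ry":0,"rz":0,"fingers":0},{"dx":-7,"dy":0,"dz":0,"rx":0,"ry":0,"rz":0,"fingers":0},{"dx":-7,"dy":0,"dz":0,"rx":0,"ry":0,"rz":0,"fingers":0},{"dx":-7,"dy":0,"dz":0,"rx":0,"ry":0,"rz":0,"fingers":0},{"dx":-7,"dy":0,"dz":0,"rx":0,"ry":0,"rz":0,"fingers":0},{"dx":-7,"dy":0,"dz":4,"rx":0,"ry":0,"rz":0,"fingers":0},{"dx":-7,"dy":0,"dz":8,"rx":0,"ry":0,"rz":0,"fingers":0},{"dx":-7,"dy":0.1,"dz":12,"rx":0,"ry":0,"rz":0,"fingers":0},{"dx":-7,"dy":0.1,"dz":14.7,"rx":0,"ry":0,"rz":0,"fingers":0},{"dx":-7,"dy":0.1,"dz":14.7,"rx":0,"ry":0,"rz":0,"fingers":0},{"dx":-7,"dy":0.1,"dz":14.7,"rx":0,"ry":0,"rz":0,"fingers":0},{"dx":-7,"dy":0.1,"dz":14.7,"rx":0,"ry":0,"rz":0,"fingers":0}]'

```text
time_s: 11.58
eef_pos: [0.6324, 0.0959, 0.3859]
tcp_rot: [[-0.004, 0.213, 0.977], [0.002, 0.977, -0.213], [-1.0, 0.001, -0.005]]
force: [-0.6, -0.2, 0.3]
grip_width: 0.0002
```

Run:
```python
from h import *
o=ctrl.get_obs();print(o["time_s"],o["eef_pos"],o["joint_pos"],o["force"],o["grip_width"])
p=lidtcp(93)+.035*xb;print(p);go(p,RP)
for t in range(93,-5,-4): d=lidtcp(t)-p; print(t,"dx",round(-d[2]*100,2),"dz",round(d@xb*100,2))
```

```text
11.5833 [0.6324 0.0959 0.3859] [  1.9655  27.0262  20.6005  83.8226   0.1037 104.277 ] [-0.5688 -0.2247  0.2911] 0.00016824639785066283
[0.6325 0.0963 0.2834]
d cm [10.25  0.04  0.05] rot [-0.01 -0.27 -0.04]
93 dx -0.0 dz -3.5
89 dx -0.07 dz -4.55
85 dx -0.08 dz -5.59
81 dx -0.0 dz -6.64
77 dx 0.14 dz -7.68
73 dx 0.36 dz -8.7
69 dx 0.65 dz -9.71
65 dx 1.0 dz -10.7
61 dx 1.43 dz -11.66
57 dx 1.92 dz -12.58
53 dx 2.48 dz -13.47
49 dx 3.09 dz -14.32
45 dx 3.77 dz -15.12
41 dx 4.49 dz -15.88
37 dx 5.27 dz -16.58
33 dx 6.1 dz -17.23
29 dx 6.97 dz -17.82
25 dx 7.87 dz -18.34
21 dx 8.82 dz -18.8
17 dx 9.79 dz -19.19
13 dx 10.78 dz -19.52
9 dx 11.8 dz -19.77
5 dx 12.83 dz -19.96
1 dx 13.88 dz -20.07
-3 dx 14.92 dz -20.11
```

Call:
apply_moves --motion '[{"dx":3,"dy":0,"dz":0,"rx":0,"ry":0,"rz":0,"fingers":0},{"dx":6,"dy":0,"dz":0,"rx":0,"ry":0,"rz":0,"fingers":0},{"dx":8.5,"dy":0,"dz":0,"rx":0,"ry":0,"rz":0,"fingers":0},{"dx":10.2,"dy":0,"dz":0,"rx":0,"ry":0,"rz":0,"fingers":0},{"dx":10.2,"dy":0,"dz":0,"rx":0,"ry":0,"rz":0,"fingers":0},{"dx":10.2,"dy":0,"dz":-1,"rx":0,"ry":0,"rz":0,"fingers":0},{"dx":10.2,"dy":0,"dz":-2,"rx":0,"ry":0,"rz":0,"fingers":0},{"dx":10.2,"dy":0,"dz":-3,"rx":0,"ry":0,"rz":0,"fingers":0},{"dx":10.2,"dy":0,"dz":-3.5,"rx":0,"ry":0,"rz":0,"fingers":0},{"dx":10.2,"dy":0,"dz":-4,"rx":0,"ry":0,"rz":0,"fingers":0},{"dx":10.2,"dy":0,"dz":-4.5,"rx":0,"ry":0,"rz":0,"fingers":0}]'

```text
time_s: 12.5
eef_pos: [0.5895, 0.1058, 0.2872]
tcp_rot: [[0.002, 0.213, 0.977], [0.002, 0.977, -0.213], [-1.0, 0.002, 0.002]]
force: [1.3, -0.1, 2.0]
grip_width: 0.0
```

```bash
cat > chk.py <<'E'
from h import *
import sys
o=ctrl.get_obs();print(o["time_s"],o["eef_pos"],o["force"],o["joint_pos"])
p=o["eef_pos"]
for t in map(float,sys.argv[1:]): d=lidtcp(t)-p; print(t,"dx",round(-d[2]*100,2),"dy",round(d@yb*100,2),"dz",round(d@xb*100,2))
E
python3 chk.py 89 69
```

```text
12.5 [0.5895 0.1058 0.2872] [ 1.3376 -0.1295  1.97  ] [  3.0711  22.8207   0.0425  67.108    0.0872 105.3672]
89.0 dx 0.3 dy -0.01 dz -0.14
69.0 dx 1.03 dy -0.01 dz -5.3
```

Call:
apply_moves --motion '[{"dx":0.2,"dy":0,"dz":-0.6,"rx":0,"ry":0,"rz":0,"fingers":0},{"dx":0.3,"dy":0,"dz":-1.2,"rx":0,"ry":0,"rz":0,"fingers":0},{"dx":0.3,"dy":0,"dz":-1.7,"rx":0,"ry":0,"rz":0,"fingers":0},{"dx":0.4,"dy":0,"dz":-2.2,"rx":0,"ry":0,"rz":0,"fingers":0},{"dx":0.4,"dy":0,"dz":-2.7,"rx":0,"ry":0,"rz":0,"fingers":0},{"dx":0.5,"dy":0,"dz":-3.3,"rx":0,"ry":0,"rz":0,"fingers":0},{"dx":0.6,"dy":0,"dz":-3.8,"rx":0,"ry":0,"rz":0,"fingers":0},{"dx":0.7,"dy":0,"dz":-4.3,"rx":0,"ry":0,"rz":0,"fingers":0},{"dx":0.9,"dy":0,"dz":-4.8,"rx":0,"ry":0,"rz":0,"fingers":0},{"dx":1.0,"dy":0,"dz":-5.3,"rx":0,"ry":0,"rz":0,"fingers":0},{"dx":1.2,"dy":0,"dz":-5.8,"rx":0,"ry":0,"rz":0,"fingers":0},{"dx":1.4,"dy":0,"dz":-6.3,"rx":0,"ry":0,"rz":0,"fingers":0}]'

```text
time_s: 13.5
eef_pos: [0.5274, 0.119, 0.2717]
tcp_rot: [[-0.001, 0.213, 0.977], [0.002, 0.977, -0.213], [-1.0, 0.001, -0.001]]
force: [2.3, 0.3, 2.2]
grip_width: 0.0
```

```bash
python3 chk.py 65 61 57 53 49 45 41; python3 -c "
from h import *
T=viewer.read_camera('scene')[:,:,::-1];cv2.imwrite('pics/s8.png',T)
hsv=cv2.cvtColor(T,cv2.COLOR_BGR2HSV);m=cv2.inRange(hsv,(105,120,40),(120,255,255))[60:215,240:360];y,x=np.where(m);print(len(x),x.min()+240,x.max()+240,y.min()+60,y.max()+60)"
```

```text
13.5 [0.5274 0.119  0.2717] [2.2647 0.2607 2.2238] [  4.8471  17.0456 -10.6022  62.3792   0.0906 107.1599]
65.0 dx -0.16 dy 0.02 dz 0.06
61.0 dx 0.26 dy 0.02 dz -0.9
57.0 dx 0.75 dy 0.02 dz -1.82
53.0 dx 1.31 dy 0.02 dz -2.71
49.0 dx 1.92 dy 0.02 dz -3.56
45.0 dx 2.6 dy 0.02 dz -4.37
41.0 dx 3.32 dy 0.02 dz -5.12
1913 285 327 101 195
```

The lid is following, with 2–3 N of push. Continue.

Call:
apply_moves --motion '[{"dx":0.1,"dy":0,"dz":-0.4,"rx":0,"ry":0,"rz":0,"fingers":0},{"dx":0.3,"dy":0,"dz":-0.9,"rx":0,"ry":0,"rz":0,"fingers":0},{"dx":0.5,"dy":0,"dz":-1.4,"rx":0,"ry":0,"rz":0,"fingers":0},{"dx":0.8,"dy":0,"dz":-1.8,"rx":0,"ry":0,"rz":0,"fingers":0},{"dx":1.0,"dy":0,"dz":-2.3,"rx":0,"ry":0,"rz":0,"fingers":0},{"dx":1.3,"dy":0,"dz":-2.7,"rx":0,"ry":0,"rz":0,"fingers":0},{"dx":1.6,"dy":0,"dz":-3.1,"rx":0,"ry":0,"rz":0,"fingers":0},{"dx":1.9,"dy":0,"dz":-3.5,"rx":0,"ry":0,"rz":0,"fingers":0},{"dx":2.3,"dy":0,"dz":-4.0,"rx":0,"ry":0,"rz":0,"fingers":0},{"dx":2.6,"dy":0,"dz":-4.4,"rx":0,"ry":0,"rz":0,"fingers":0},{"dx":3.0,"dy":0,"dz":-4.7,"rx":0,"ry":0,"rz":0,"fingers":0},{"dx":3.3,"dy":0,"dz":-5.1,"rx":0,"ry":0,"rz":0,"fingers":0}]'

```text
time_s: 14.55
eef_pos: [0.4778, 0.13, 0.2384]
tcp_rot: [[-0.0, 0.213, 0.977], [0.002, 0.977, -0.213], [-1.0, 0.002, -0.001]]
force: [2.3, 0.5, 0.8]
grip_width: 0.0
```

```bash
python3 chk.py 41 37 33 29 25 21 17
```

```text
14.55 [0.4778 0.13   0.2384] [2.2735 0.5476 0.8   ] [  6.6153  13.553  -20.3957  56.0633   0.0962 108.9291]
41.0 dx -0.0 dy 0.0 dz -0.05
37.0 dx 0.78 dy 0.0 dz -0.75
33.0 dx 1.6 dy 0.0 dz -1.39
29.0 dx 2.47 dy 0.0 dz -1.98
25.0 dx 3.38 dy 0.0 dz -2.51
21.0 dx 4.32 dy 0.0 dz -2.97
17.0 dx 5.29 dy 0.0 dz -3.36
```

Call:
apply_moves --motion '[{"dx":0.4,"dy":0,"dz":-0.4,"rx":0,"ry":0,"rz":0,"fingers":0},{"dx":0.8,"dy":0,"dz":-0.8,"rx":0,"ry":0,"rz":0,"fingers":0},{"dx":1.2,"dy":0,"dz":-1.1,"rx":0,"ry":0,"rz":0,"fingers":0},{"dx":1.6,"dy":0,"dz":-1.4,"rx":0,"ry":0,"rz":0,"fingers":0},{"dx":2.0,"dy":0,"dz":-1.7,"rx":0,"ry":0,"rz":0,"fingers":0},{"dx":2.5,"dy":0,"dz":-2.0,"rx":0,"ry":0,"rz":0,"fingers":0},{"dx":2.9,"dy":0,"dz":-2.3,"rx":0,"ry":0,"rz":0,"fingers":0},{"dx":3.4,"dy":0,"dz":-2.5,"rx":0,"ry":0,"rz":0,"fingers":0},{"dx":3.8,"dy":0,"dz":-2.7,"rx":0,"ry":0,"rz":0,"fingers":0},{"dx":4.3,"dy":0,"dz":-3.0,"rx":0,"ry":0,"rz":0,"fingers":0},{"dx":4.8,"dy":0,"dz":-3.2,"rx":0,"ry":0,"rz":0,"fingers":0},{"dx":5.3,"dy":0,"dz":-3.4,"rx":0,"ry":0,"rz":0,"fingers":0}]'

```text
time_s: 15.55
eef_pos: [0.4445, 0.1373, 0.1854]
tcp_rot: [[-0.001, 0.213, 0.977], [0.002, 0.977, -0.213], [-1.0, 0.002, -0.001]]
force: [-1.0, -0.6, 0.9]
grip_width: 0.0
```

```bash
python3 chk.py 17 13 9 5 1 -1
```

```text
15.55 [0.4445 0.1373 0.1854] [-0.9721 -0.6486  0.8574] [  7.9984  13.3875 -29.1618  47.475    0.1031 110.3128]
17.0 dx -0.01 dy -0.0 dz 0.05
13.0 dx 0.99 dy -0.0 dz -0.28
9.0 dx 2.0 dy -0.0 dz -0.53
5.0 dx 3.04 dy -0.0 dz -0.72
1.0 dx 4.08 dy -0.0 dz -0.83
-1.0 dx 4.6 dy -0.0 dz -0.85
```

Call:
apply_moves --motion '[{"dx":0.4,"dy":0,"dz":-0.1,"rx":0,"ry":0,"rz":0,"fingers":0},{"dx":0.8,"dy":0,"dz":-0.2,"rx":0,"ry":0,"rz":0,"fingers":0},{"dx":1.1,"dy":0,"dz":-0.3,"rx":0,"ry":0,"rz":0,"fingers":0},{"dx":1.4,"dy":0,"dz":-0.4,"rx":0,"ry":0,"rz":0,"fingers":0},{"dx":1.7,"dy":0,"dz":-0.5,"rx":0,"ry":0,"rz":0,"fingers":0},{"dx":2.0,"dy":0,"dz":-0.5,"rx":0,"ry":0,"rz":0,"fingers":0},{"dx":2.3,"dy":0,"dz":-0.6,"rx":0,"ry":0,"rz":0,"fingers":0},{"dx":2.6,"dy":0,"dz":-0.6,"rx":0,"ry":0,"rz":0,"fingers":0},{"dx":2.9,"dy":0,"dz":-0.7,"rx":0,"ry":0,"rz":0,"fingers":0},{"dx":3.1,"dy":0,"dz":-0.7,"rx":0,"ry":0,"rz":0,"fingers":0},{"dx":3.3,"dy":0,"dz":-0.7,"rx":0,"ry":0,"rz":0,"fingers":0},{"dx":3.5,"dy":0,"dz":-0.8,"rx":0,"ry":0,"rz":0,"fingers":0}]'

```text
time_s: 16.55
eef_pos: [0.4373, 0.139, 0.1508]
tcp_rot: [[0.0, 0.213, 0.977], [0.002, 0.977, -0.213], [-1.0, 0.002, -0.0]]
force: [0.2, -0.1, 1.3]
grip_width: -0.0003
```

Call:
apply_moves --motion '[{"dx":0.15,"dy":0,"dz":0,"rx":0,"ry":0,"rz":0,"fingers":0},{"dx":0.3,"dy":0,"dz":0,"rx":0,"ry":0,"rz":0,"fingers":0},{"dx":0.45,"dy":0,"dz":0,"rx":0,"ry":0,"rz":0,"fingers":0},{"dx":0.6,"dy":0,"dz":0,"rx":0,"ry":0,"rz":0,"fingers":0},{"dx":0.6,"dy":0,"dz":0,"rx":0,"ry":0,"rz":0,"fingers":0}]'

```text
time_s: 16.97
eef_pos: [0.4369, 0.139, 0.1446]
tcp_rot: [[-0.001, 0.213, 0.977], [0.002, 0.977, -0.213], [-1.0, 0.001, -0.001]]
force: [-0.9, 0.8, -0.4]
grip_width: -0.0001
```

Call:
apply_moves --motion '[{"dx":0.1,"dy":0,"dz":0,"rx":0,"ry":0,"rz":0,"fingers":0},{"dx":0.2,"dy":0,"dz":0,"rx":0,"ry":0,"rz":0,"fingers":0},{"dx":0.3,"dy":0,"dz":0,"rx":0,"ry":0,"rz":0,"fingers":0},{"dx":0.3,"dy":0,"dz":0,"rx":0,"ry":0,"rz":0,"fingers":0}]'

```text
time_s: 17.3
eef_pos: [0.4371, 0.139, 0.1425]
tcp_rot: [[-0.0, 0.213, 0.977], [0.002, 0.977, -0.213], [-1.0, 0.002, -0.0]]
force: [-2.1, -0.3, 8.2]
grip_width: -0.0001
```

Call:
apply_moves --motion '[{"dx":0.1,"dy":0,"dz":0,"rx":0,"ry":0,"rz":0,"fingers":0},{"dx":0.1,"dy":0,"dz":0,"rx":0,"ry":0,"rz":0,"fingers":0}]'

```text
time_s: 17.47
eef_pos: [0.4371, 0.139, 0.1424]
tcp_rot: [[0.0, 0.213, 0.977], [0.002, 0.977, -0.213], [-1.0, 0.002, -0.0]]
force: [-5.0, -1.4, 15.9]
grip_width: 0.0002
```

The lid hit its stop at TCP height 142.4 mm, against 142 mm expected, and the force is rising without movement: it is shut. Now lift off, then take a last look.

Call:
apply_moves --motion '[{"dx":-0.3,"dy":0,"dz":0,"rx":0,"ry":0,"rz":0,"fingers":0},{"dx":-1,"dy":0,"dz":0,"rx":0,"ry":0,"rz":0,"fingers":0},{"dx":-3,"dy":0,"dz":0,"rx":0,"ry":0,"rz":0,"fingers":0},{"dx":-6,"dy":0,"dz":0,"rx":0,"ry":0,"rz":0,"fingers":0},{"dx":-10,"dy":0,"dz":0,"rx":0,"ry":0,"rz":0,"fingers":0},{"dx":-14,"dy":0,"dz":0,"rx":0,"ry":0,"rz":0,"fingers":0},{"dx":-18,"dy":0,"dz":0,"rx":0,"ry":0,"rz":0,"fingers":0},{"dx":-20,"dy":0,"dz":-3,"rx":0,"ry":0,"rz":0,"fingers":0},{"dx":-20,"dy":0,"dz":-6,"rx":0,"ry":0,"rz":0,"fingers":0},{"dx":-20,"dy":0,"dz":-6,"rx":0,"ry":0,"rz":0,"fingers":0},{"dx":-20,"dy":0,"dz":-6,"rx":0,"ry":0,"rz":0,"fingers":0}]'

```text
time_s: 18.38
eef_pos: [0.3779, 0.1517, 0.3418]
tcp_rot: [[0.001, 0.212, 0.977], [0.002, 0.977, -0.212], [-1.0, 0.002, 0.001]]
force: [0.0, 0.2, 0.4]
grip_width: -0.0
```

Run:
```python
from h import *
S=viewer.read_camera("scene")[:,:,::-1];cv2.imwrite("pics/s9.png",S)
o=ctrl.get_obs();print(o["time_s"],o["eef_pos"],o["force"])
H=np.array([.581,.1689,.112])
print("knob exp",proj("scene",H-.14*xb+[0,0,.043]))
print("corners exp",[proj("scene",H-.17*xb+s*.14*yb+[0,0,.008]).round(1) for s in(1,-1)],[proj("scene",H+s*.14*yb+[0,0,.008]).round(1) for s in(1,-1)])
cv2.imwrite("pics/c10.png",cv2.resize(S[50:400,140:440],None,fx=1.7,fy=1.7,interpolation=cv2.INTER_CUBIC))
```

```text
18.4333 [0.3787 0.1516 0.3413] [0.8797 0.4914 0.617 ]
knob exp [267.2414 138.1884]
corners exp [array([267.5, 112.9]), array([244.7, 185.8])] [array([326. , 119.2]), array([312.6, 194.4])]
```

View pics/c10.png

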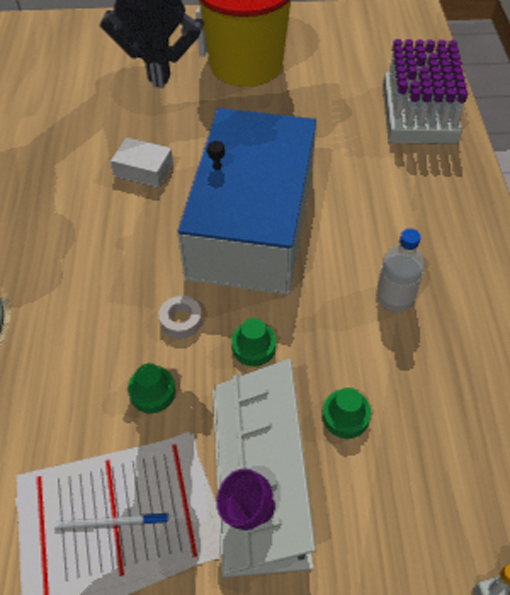

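The lid lies flat on the rim with its knob at (216,150), which is full-image (267,138), exactly as predicted for a shut lid. The other objects look unmoved and the arm is clear.

```bash
python3 -c "
from bench import workorder; print(workorder.job_done())"
```

```text
the job is handed in; nothing more can be done
None
```

The yellow cup is nested upright in the yellow stack and the box's lid is shut. I handed the job in at about 18.4 s on the robot's clock.

- **Cup:** I gripped it by its band at 25 N and lowered it until it made contact at 9 to 16 N. That was at TCP height 88.5 mm, which puts its foot at the nested height of 45 mm. After release, its rim in the picture matched a 97 mm rim height to about 1 px.
- **Lid:** I pushed it down at about 6 cm/s, slower at the end. It stopped at TCP height 142.4 mm against 142 mm expected, with about 16 N at the tip. In the last picture the knob is on the predicted pixel for a shut lid.
- **Other things:** By eye in the last picture, the purple cup in the stand, the green cups, tape, gel, pen and gauze look undisturbed. I did not measure them. The two stacks can't be seen under the shut lid; I last saw them standing in place just before closing it.
- **Hitches:** My first move was refused for incomplete rows. Joint 6 then reached its 180° limit on the way to the box, so I turned the held cup about a quarter turn. The scene camera also put the stack about 2 mm from my first estimate, and I corrected for that before lowering.

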